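# Fetch the hand roller from the chest drawer and lay it on its wire rest

### The arm

A 6-joint arm with a two-finger parallel gripper is mounted at the origin on the work surface. World frame = base frame: x ahead of the robot, y to its left, z up, the work surface at z = 0. Lengths are in m, angles in rad, forces in N, time in s.
With the tool pointing down it reaches from about 0.35 to 0.85 m from the base axis. Payload 8.1 kg.
Tool frame: the origin (TCP) lies between the finger pads; the fingertips stand 8 mm ahead of it and the grasp point (between the pads) lies 11 mm behind it; z points along the fingers, y is the line along which they close (so a half turn about z gives the same grasp; the last joint's range is limited). The gripper opens to 93 mm and grips with 3 to 60 N. Pads are 15 mm wide; open, the fingers measure 128 mm over their backs; the gripper's body (75 mm by 188 mm) begins 65 mm behind the grasp point.
Start: joints at [1.18, 0.13, 1.488, -0, 1.523, -0.085], TCP at [0.181, 0.572, 0.227] pointing down, gripper open.
Joint ranges: [-2.96, 2.96], [-0.89, 2.26], [0.02, 2.5], [-1.34, 4.48], [0, 2.73], [-2.66, 2.66]. Speed limits (rad/s): [2.39, 2.39, 2.79, 3.14, 3.14, 3.14].

### API

Orientations are given as a unit quaternion [w, x, y, z].
In Python, from plant import r, imaging, sign_off gives the robot as it stands.
- The arm moves only by the tool step_arm, never from a script. Its argument "targets" is a list that holds one entry, the list of rows, each a list of 6 numbers: the shift along the world's x, y, z in mm, then the turn, a rotation vector about the world's x, y, z in degrees. A call has exactly 8 rows; each row is the pose to reach, as a shift and turn from the pose commanded when the call began; what a row does not reach only later rows make up. A row lasts 1/10 s, in which the tool goes at most 50 mm and 8.59 degrees, less where a joint would pass 70% of its speed; a pose out of reach is approached as far as the arm can. A call with a gripper value outside its range is refused whole. "grip" is the closure in counts, from 0 (fully open) to 255 (shut), set as the call begins (left out, the last holds). The fingers move at their own pace and stop on an object; "grip_force" is the grip in N (left out, the last holds). Time passes only in rows, so rows that repeat a pose let the fingers close, or fill a call up. It gives the time, the measured TCP pose, the force, the opening and the grip force at its end, in the units of the state.
- r.get_obs(): the state, without advancing time (a new reading comes with each control period).
- imaging.snapshot(name): name is "side" or "top" or "wrist"; returns a dict with "color" (480x640x3 uint8, blue, green, red), "range_z" (480x640 float32, m along the optical axis (not along the pixel's ray), 0 where there is no reading), "camera_matrix" (3x3 intrinsics, pixels), "rvec" (rotation vector, rad) and "tvec" (3), from world to camera coordinates, as OpenCV has them. Camera axes: x right, y down, z forward; pixel columns grow to the right and rows downward; lengths in m; the calibration is good to about 2 mm. A picture is of the moment at which its call begins.
- sign_off(): hands the job in; it is judged then, once.
The state is a dict: "t": time; "joints": joint angles; "joint_vel": joint speeds; "tau": joint torques, N m; "eef_pos": TCP position; "tool_rot": TCP orientation; "ft_force": force on the tool from outside, world axes, zero at the start; "torque": the same for the moment, N m; "finger_gap": finger opening in m; "gripper_force": force on a finger pad.
Only numpy, scipy, OpenCV 4.12 (cv2) and the standard library are available. Lean on these libraries where they do the work, as an engineer would, in place of code of your own. Each camera call takes 0.05 s, during which the arm holds its last target. There are 200 camera calls.

### The job

Get the bench ready for pressing down glued covers: draw the top drawer of the small steel chest steadily out to its stop and leave it out, then take the hand roller from it and lay it, not drop it, on the bent-wire rest, its handle down in both V cradles, either way round. The bone folder stays in the drawer, the lower drawer stays shut and everything else on the bench stays where it is.

Things in the scene. Friction and masses are not known exactly. Their poses are not given: they have to be found in the camera images.
- chest: Two-drawer bench chest of grey sheet steel, 225 (x) x 250 x 147 mm high, fixed, two notebooks on top. Origin: on the bench under the middle of its carcass's front edge; +x points to its back, the drawers slide out along -x. Drawer fronts are 14 mm thick, 247 mm wide, outer faces at x = -14 mm when shut. The top drawer's front spans z = 77 to 141 mm, the lower one's 10 to 74 mm.
- top_handle (a point): Middle of the bar of the top drawer's steel bow handle; moves with the drawer; axes as the chest's. The bar is 8 mm thick, level, parallel to the drawer front, its centre line 36 mm out from it (32 mm clear gap behind, open above and below), 94 mm free between its bent ends, 34 mm below the chest's top. Fingertips put into the gap from above can hook it.
- top_drawer (a joint): How far the top drawer is out, m: 0 shut, 0.165 at its stop. It runs on plain slides with about 2.5 N of friction, damping 8 N s/m, and stays where it is left. At the start it is up to 20 mm ajar. Only at the stop is the whole roller in front of the chest's top, free to be lifted straight up.
- drawer_floor (a point): Centre of the top drawer's inner floor, on its surface, 86 mm above the bench; moves with the drawer; axes as the chest's. Inside it is 186 mm long (x), 224 mm wide (y); sides 42 mm above the floor, front 55 mm. A 4 mm partition, 30 mm high, along x at y = 0 makes two bays 110 mm wide: one holds the roller, the other the bone folder, which is which varies.
- low_drawer (a joint): How far the lower drawer is out, m: 0 shut. Its handle is the same, 67 mm lower. Leave it shut.
- roller: Hand (seam) roller, 142 mm long, about 100 g: wooden handle, brass ferrule, steel fork, white wheel. Origin: on the handle's axis; +x to the wheel; it balances at x = +10 mm. Handle 23 mm in diameter from x = -49 to +33 mm; butt and wheel 26 mm in diameter, butt end x = -65, axle x = +63; fork 41 mm wide. Lies level, origin 13 mm above the drawer floor, +x within 6 degrees of the chest's.
- folder: Bone folder, a flat ivory-coloured slip 140 x 24 x 6 mm, 30 g, lying lengthways in the other bay. Origin: underside, near the middle; +x along its length.
- rest: Bent-wire tool rest, fixed. Dark steel base 100 (x) x 85 (y) x 7 mm. Origin: centre of the underside. Two wires of 6 mm bar stand across it at x = -25 and +25 mm, each bent to an M whose middle is a V cradle: 52 mm wide at z = 112 mm, bottom at z = 78 mm (wire centre lines). Outer legs run down to y = +-34 mm. 44 mm is free between the wires for fingers.
- seat (a point): Point on the rest where the axis of the roller's handle lies when seated in both cradles: midway between the wires, 102 mm above the bench; axes as the rest's. Best with the roller's origin here and its x along the rest's +x or -x, wheel and butt overhanging.
- hammer: Hammer lying on the bench, on the other side of the chest's drawers from the rest; wooden handle, 225 mm long, 380 g. Bystander.
- bottle: Glue bottle, cream body 60 mm in diameter with a pointed red nozzle, 165 mm high, 180 g, standing beside the chest. Origin: centre of the underside. Bystander.
- covers: Row of six stiff cream notebook covers standing on edge, about 60 x 170 x 145 mm high, 900 g, on the other side of the chest from the bottle. Origin: underside. Bystander.
Mind the look-alikes: they are no part of the job. What is shaped like the rest but pink or purple is not meant.

How it is judged:
By the outcome, as a careful person would: the job done as asked, in the order asked, and still so for the second after the job is handed in, with the robot touching nothing.
It also fails if it takes over 56 s, if anything falls off the work surface, if the arm or the gripper's body presses on something with over 40 N, if the wrist force passes 120 N, or if a joint passes its speed limit or range.

## Working session

There is one attempt and no reset: what is moved stays moved. The work goes in short steps, Python scripts to look and compute and a tool call to move; the robot and the scene stay as the last step left them, time stands still between calls to the robot, and variables do not carry over. Pictures are saved under pics/ and viewed, at most 10 in all, crops included, and the job is handed in when it is done.

Besides the shell and the picture viewer there is one more tool, called after "Request:" as name([rows], argument=value, ...), one row to a line, values as JSON. step_arm: Moves the arm, as the interface text tells. Its arguments: {"type":"object","properties":{"targets":{"type":"array","items":{"type":"array","items":{"type":"array","items":{"type":"number"}}}},"grip":{"type":"number"},"grip_force":{"type":"number"}},"required":["targets"]}

```bash
mkdir -p pics; cat > h.py <<'E'
import numpy as np, cv2
from plant import r, imaging, sign_off
def snap(n,f=None):
    s=imaging.snapshot(n)
    if f: cv2.imwrite('pics/'+f,s['color'])
    return s
def cloud(s):
    K=s['camera_matrix'];R,_=cv2.Rodrigues(np.array(s['rvec'],float));t=np.array(s['tvec'],float).reshape(3)
    d=s['range_z'];v,u=np.mgrid[:d.shape[0],:d.shape[1]]
    P=np.stack([(u-K[0,2])/K[0,0]*d,(v-K[1,2])/K[1,1]*d,d],-1)
    W=(P-t)@R; W[d<=0]=np.nan
    return W
E
python3 - <<'E'
from h import *
a=snap('top','top0.png');b=snap('side','side0.png')
np.savez('s0.npz',top=cloud(a),side=cloud(b),tc=a['color'],sc=b['color'])
o=r.get_obs();print(o['eef_pos'],o['tool_rot'],o['t'],o['finger_gap'])
E
```

```text
[0.18042936 0.57169762 0.22569391] [-1.98506945e-04  1.52314409e-01  9.88331728e-01 -8.22148079e-04] 0.1 0.09292057475512087
```

View pics/top0.png

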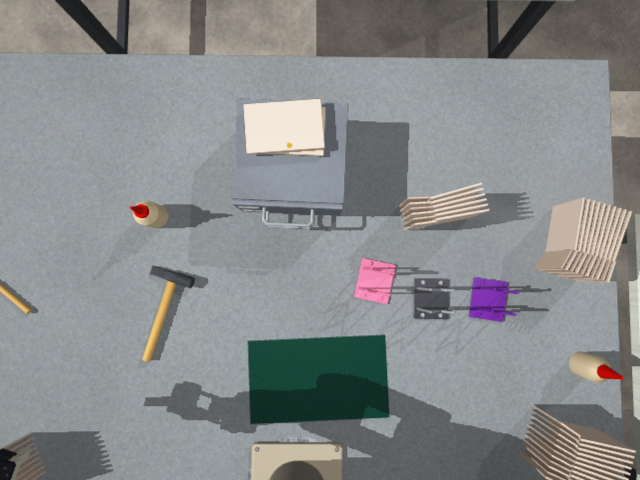

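View pics/side0.png

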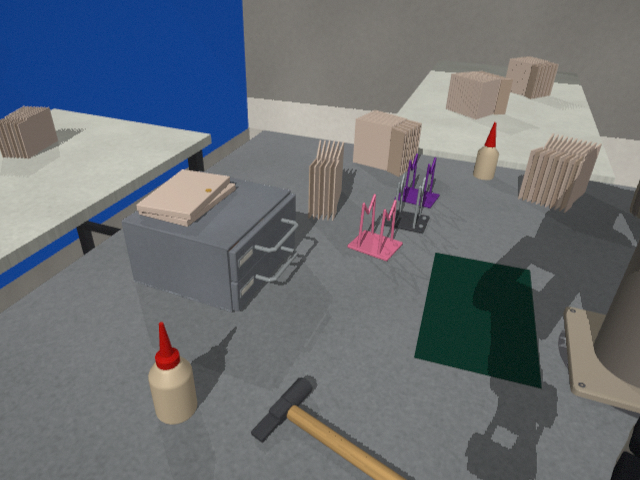

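The top view shows the chest (front edge at row ~207, cols 234–346), the top handle bar at (288,225), the real dark rest at (432,299) between the pink (377,281) and purple (490,299) ones, and the hammer and bottle on the left. The side view confirms it.

```bash
python3 - <<'E'
from h import *
z=np.load('s0.npz');T=z['top'];tc=z['tc'].astype(int)
for n,(u,v) in dict(rest=(432,299),pink=(377,283),purple=(490,299),bottle=(150,215),hammer=(170,275),covers=(445,210)).items(): print(n,T[v,u].round(3))
# chest top (z~.147) 
m=(abs(T[...,2]-.147)<.006)
m[:, :220]=0;m[:,360:]=0;m[:90]=0;m[230:]=0
P=T[m];print('top',cv2.minAreaRect((P[:,:2]*1000).astype(np.float32)))
m=(T[...,2]>.100)&(T[...,2]<.130);m[:, :240]=0;m[:,340:]=0;m[:209]=0;m[240:]=0
P=T[m];print('handle',len(P),P.min(0),P.max(0),np.median(P,0)); 
r_=cv2.minAreaRect((P[:,:2]*1000).astype(np.float32));print(r_)
# bases
for n,c in dict(rest=(405,460),pink=(350,402),purple=(462,515)).items():
    m=(abs(T[...,2]-.007)<.004);m[:, :c[0]]=0;m[:,c[1]:]=0;m[:250]=0;m[330:]=0
    col=tc
    if n=='rest': m&=(tc.max(-1)<75)
    else: m&=(tc.max(-1)-tc.min(-1)>60)
    P=T[m];print(n,len(P),cv2.minAreaRect((P[:,:2]*1000).astype(np.float32)))
    S=T[250:330,c[0]-20:c[1]+60];k=(S[...,2]>.05)&(S[...,2]<.13);print('wires',k.sum(),S[k].mean(0) if k.any() else '')
S=z['side'].reshape(-1,3)
k=(S[:,2]>.1)&(S[:,2]<.13)&(S[:,0]>.3)&(S[:,0]<.56)&(S[:,1]>-.5)&(S[:,1]<.3);Q=S[k];print(len(Q))
from scipy.cluster.hierarchy import fcluster,linkage
if len(Q)<4000:
    l=fcluster(linkage(Q,'single'),.015,'distance')
    for i in set(l):
        if (l==i).sum()>8: q=Q[l==i];print((l==i).sum(),q.min(0).round(3),q.max(0).round(3),q.mean(0).round(3))
E
```

```text
rest [ 0.456 -0.332  0.003]
pink [ 0.495 -0.194  0.01 ]
purple [ 0.457 -0.475  0.007]
bottle [0.649 0.341 0.094]
hammer [0.511 0.313 0.024]
covers [ 0.666 -0.343  0.096]
top ((785.8258666992188, 17.62872314453125), (250.37442016601562, 241.7769317626953), 87.92427825927734)
handle 325 [ 0.62418738 -0.09512059  0.10012421] [0.66531633 0.08069839 0.12989421] [0.63480544 0.00114916 0.11581239]
((644.6455078125, -6.628868103027344), (175.79319763183594, 40.64542007446289), 88.1017837524414)
rest 113 ((448.4497375488281, -331.3913879394531), (74.91976165771484, 83.86019134521484), 6.7575860023498535)
wires 415 [ 0.46311064 -0.37767558  0.09592053]
pink 1085 ((500.9853820800781, -187.76963806152344), (84.57076263427734, 99.73934936523438), 78.33028411865234)
wires 336 [ 0.47843608 -0.26152553  0.0959988 ]
purple 1081 ((457.11773681640625, -470.24041748046875), (86.70924377441406, 99.00565338134766), 81.8616943359375)
wires 784 [ 0.5163709  -0.54802609  0.09565839]
256
29 [ 0.517 -0.219  0.1  ] [ 0.524 -0.201  0.116] [ 0.52  -0.212  0.107]
27 [ 0.526 -0.175  0.1  ] [ 0.534 -0.159  0.115] [ 0.53  -0.165  0.107]
27 [ 0.477 -0.166  0.1  ] [ 0.484 -0.151  0.115] [ 0.481 -0.156  0.107]
27 [ 0.467 -0.208  0.101] [ 0.475 -0.196  0.115] [ 0.471 -0.202  0.108]
17 [ 0.475 -0.499  0.101] [ 0.482 -0.482  0.113] [ 0.478 -0.492  0.106]
14 [ 0.482 -0.452  0.102] [ 0.488 -0.441  0.115] [ 0.485 -0.447  0.108]
18 [ 0.426 -0.491  0.1  ] [ 0.432 -0.479  0.115] [ 0.429 -0.485  0.107]
18 [ 0.432 -0.447  0.101] [ 0.439 -0.434  0.115] [ 0.435 -0.439  0.107]
20 [ 0.43  -0.308  0.1  ] [ 0.436 -0.295  0.117] [ 0.433 -0.299  0.107]
22 [ 0.429 -0.354  0.101] [ 0.435 -0.335  0.115] [ 0.432 -0.347  0.107]
19 [ 0.479 -0.357  0.1  ] [ 0.485 -0.341  0.116] [ 0.482 -0.348  0.108]
18 [ 0.48  -0.313  0.1  ] [ 0.486 -0.296  0.114] [ 0.483 -0.301  0.107]
```

```bash
python3 - <<'E'
from h import *
z=np.load('s0.npz')
for n in('top','side'):
    S=z[n].reshape(-1,3);k=(S[:,2]>.107)&(S[:,2]<.121)&(S[:,0]>.6)&(S[:,0]<.66)&(abs(S[:,1])<.12);Q=S[k]
    h,e=np.histogram(Q[:,0],np.arange(.6,.661,.004));print(n,h)
    k=Q[:,0]<Q[:,0].min()+.012;B=Q[k];print(len(B),B.min(0).round(4),B.max(0).round(4),np.median(B,0).round(4),np.polyfit(B[:,1],B[:,0],1))
S=z['top'].reshape(-1,3);k=(abs(S[:,2]-.141)<.004)&(S[:,0]<.69)&(S[:,0]>.62)&(abs(S[:,1])<.2);Q=S[k];print('front',len(Q),Q.min(0),Q.max(0),np.percentile(Q[:,0],[5,50,95]))
k=(S[:,2]>.155)&(S[:,0]>.66)&(abs(S[:,1])<.2);print('notebooks',S[k].min(0),S[k].max(0))
E
```

```text
top [ 0  0  0  0  0  0 41 90 35 17 11 14 13 15 13]
168 [ 0.6242 -0.034   0.1097] [0.6361 0.077  0.121 ] [0.6298 0.0216 0.1161] [0.02232048 0.62935141]
side [ 0  0  0  0  0  8 87 55 22 18 19 14 18 17 19]
169 [ 0.6232 -0.0295  0.1104] [0.6352 0.0818 0.1198] [0.6273 0.0312 0.1161] [0.03458615 0.62698001]
front 735 [ 0.66250022 -0.10301288  0.13700166] [0.68989676 0.14448344 0.14496495] [0.66479807 0.67311456 0.68544859]
notebooks [ 0.77698993 -0.05953754  0.1550542 ] [0.89889515 0.11848234 0.18125181]
```

Request:
step_arm([
  [[40,-50,20,0,0,2],[80,-100,30,0,0,4],[120,-150,30,0,0,6],[160,-200,30,0,0,8],[200,-250,30,0,0,10],[240,-300,30,0,0,12],[280,-340,30,0,0,14],[310,-380,30,0,0,15.5]],
], grip=255, grip_force=20)

```text
t: 0.9
eef_pos: [0.4316, 0.2625, 0.2562]
tool_rot: [-0.0, 0.017, 1.0, -0.0]
ft_force: [0.9, 0.4, 0.3]
finger_gap: 0.0339
gripper_force: 0.0
```

Request:
step_arm([
  [[40,-40,0,0,0,0],[80,-80,0,0,0,0],[110,-120,0,0,0,0],[140,-160,0,0,0,0],[160,-190,0,0,0,0],[170,-210,0,0,0,0],[170,-210,0,0,0,0],[170,-210,0,0,0,0]],
])

```text
t: 1.7
eef_pos: [0.6005, 0.0541, 0.2557]
tool_rot: [-0.001, 0.018, 1.0, 0.0]
ft_force: [-0.2, -0.1, 0.6]
finger_gap: 0.0008
gripper_force: 0.0
```

Request:
step_arm([
  [[24,-16,-20,0,0,0],[48,-32,-40,0,0,0],[48,-32,-70,0,0,0],[48,-32,-95,0,0,0],[48,-32,-115,0,0,0],[48,-32,-130,0,0,0],[48,-32,-142,0,0,0],[48,-32,-148,0,0,0]],
])

```text
t: 2.5
eef_pos: [0.6483, 0.0231, 0.1075]
tool_rot: [-0.0, 0.017, 1.0, 0.0]
ft_force: [0.8, -0.1, -0.9]
finger_gap: 0.0005
gripper_force: 0.0
```

```bash
python3 - <<'E'
from h import *
snap('side','side1.png');o=r.get_obs();print(o['eef_pos'],o['ft_force'])
E
```

```text
[0.64809873 0.02291169 0.10696421] [-1.0312537  -0.88194747 -0.65368566]
```

View pics/side1.png

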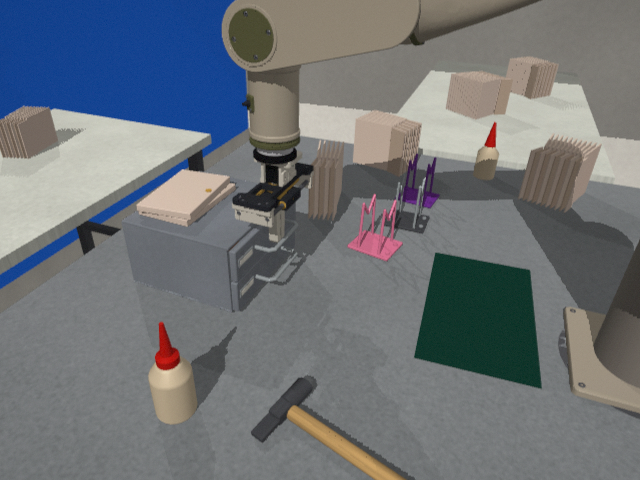

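The side view shows the closed fingers behind the top handle bar at about (277,240). I'll pull now.

Request:
step_arm([
  [[-3,0,0,0,0,0],[-7,0,0,0,0,0],[-12,0,0,0,0,0],[-20,1,0,0,0,0],[-29,1,0,0,0,0],[-39,1,0,0,0,0],[-49,2,0,0,0,0],[-59,2,0,0,0,0]],
])

```text
t: 3.35
eef_pos: [0.5893, 0.0244, 0.109]
tool_rot: [0.001, 0.018, 1.0, 0.0]
ft_force: [3.8, 0.7, 2.2]
finger_gap: 0.0005
gripper_force: 1.7
```

Request:
step_arm([
  [[-10,0,0,0,0,0],[-20,1,0,0,0,0],[-30,1,0,0,0,0],[-40,1,0,0,0,0],[-50,2,0,0,0,0],[-59,2,0,0,0,0],[-67,2,0,0,0,0],[-74,3,0,0,0,0]],
])

```text
t: 4.15
eef_pos: [0.515, 0.027, 0.1082]
tool_rot: [-0.0, 0.018, 1.0, -0.0]
ft_force: [3.3, -2.4, 0.2]
finger_gap: 0.0004
gripper_force: 1.5
```

Request:
step_arm([
  [[-4,0,0,0,0,0],[-7,0,0,0,0,0],[-10,0,0,0,0,0],[-13,0,0,0,0,0],[-15,1,0,0,0,0],[-17,1,0,0,0,0],[-19,1,0,0,0,0],[-20,1,0,0,0,0]],
])

```text
t: 4.95
eef_pos: [0.4955, 0.0283, 0.1082]
tool_rot: [-0.0, 0.018, 1.0, -0.0]
ft_force: [3.0, -1.9, -2.2]
finger_gap: 0.0002
gripper_force: 1.3
```

Request:
step_arm([
  [[-2,0,0,0,0,0],[-4,0,0,0,0,0],[-6,0,0,0,0,0],[-8,0,0,0,0,0],[-10,0,0,0,0,0],[-11,0,0,0,0,0],[-12,0,0,0,0,0],[-12,0,0,0,0,0]],
])

```text
t: 5.75
eef_pos: [0.4837, 0.0284, 0.1085]
tool_rot: [-0.0, 0.018, 1.0, 0.0]
ft_force: [0.7, -0.2, 0.4]
finger_gap: 0.0005
gripper_force: 0.5
```

Request:
step_arm([
  [[-2,0,0,0,0,0],[-4,0,0,0,0,0],[-6,0,0,0,0,0],[-7,0,0,0,0,0],[-8,0,0,0,0,0],[-8,0,0,0,0,0],[-8,0,0,0,0,0],[-8,0,0,0,0,0]],
])

```text
t: 6.55
eef_pos: [0.4787, 0.0285, 0.1087]
tool_rot: [0.004, 0.018, 1.0, 0.0]
ft_force: [19.3, 3.6, -14.5]
finger_gap: 0.0005
gripper_force: 9.5
```

Request:
step_arm([
  [[5,0,0,0,0,0],[12,0,0,0,0,0],[12,0,20,0,0,0],[12,0,50,0,0,0],[12,0,90,0,0,0],[12,0,130,0,0,0],[40,0,170,0,0,0],[70,0,200,0,0,0]],
])

```text
t: 7.35
eef_pos: [0.5465, 0.0282, 0.3117]
tool_rot: [0.001, 0.018, 1.0, -0.0]
ft_force: [1.0, 0.7, 0.8]
finger_gap: 0.0003
gripper_force: 0.0
```

Request:
step_arm([
  [[20,0,10,0,0,0],[40,-2,20,0,0,0],[50,-5,30,0,0,0],[50,-5,30,0,0,0],[50,-5,30,0,0,0],[50,-5,30,0,0,0],[50,-5,30,0,0,0],[50,-5,30,0,0,0]],
], grip=0)

```text
t: 8.15
eef_pos: [0.5953, 0.0234, 0.3381]
tool_rot: [-0.0, 0.018, 1.0, -0.0]
ft_force: [0.2, 0.1, -1.0]
finger_gap: 0.0597
gripper_force: 0.0
```

```bash
python3 - <<'E'
from h import *
s=snap('wrist','w1.png');t=snap('top');o=r.get_obs();print(o['eef_pos'],o['t'])
np.savez('s1.npz',w=cloud(s),wc=s['color'],t=cloud(t),tc=t['color'])
E
```

```text
[0.59549519 0.02339047 0.33833962] 8.25
```

View pics/w1.png

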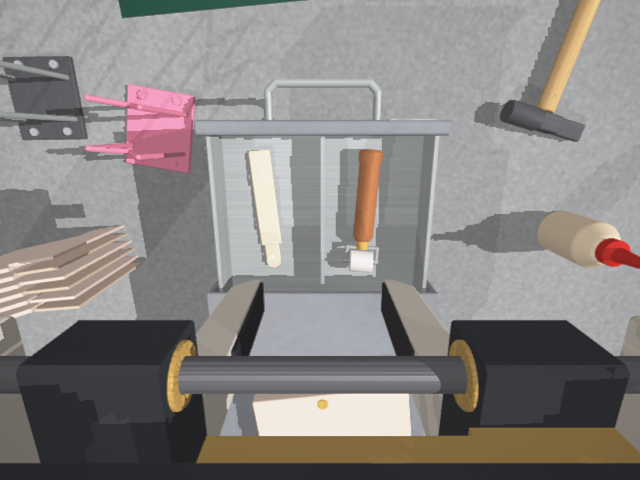

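The wrist view shows the open drawer. The roller's orange handle runs from (370,150) to (363,240), with its white wheel at (362,262). The bone folder is in the left bay at (265,205).

```bash
python3 - <<'E'
from h import *
z=np.load('s1.npz');T=z['w'];hsv=cv2.cvtColor(z['wc'],cv2.COLOR_BGR2HSV)
m=(hsv[...,0]<18)&(hsv[...,1]>110)&(hsv[...,2]>60)&np.isfinite(T[...,2])&(T[...,2]>.09)&(T[...,2]<.125)
m[:,:330]=0;m[:,400:]=0;m[270:]=0;P=T[m]
print(len(P),P.min(0),P.max(0),cv2.minAreaRect((P[:,:2]*1000).astype(np.float32)))
d=cv2.fitLine(P[:,:2].astype(np.float32),cv2.DIST_L2,0,.01,.01).ravel();print(d,np.degrees(np.arctan2(d[1],d[0])))
w=(hsv[...,1]<30)&(hsv[...,2]>200)&(T[...,2]>.09)&(T[...,2]<.125);w[:,:345]=0;w[:,385:]=0;w[:245]=0;w[275:]=0
Q=T[w];print('wheel',len(Q),Q.min(0),Q.max(0),Q.mean(0))
k=(abs(T[...,2]-.141)<.004);k[:110]=0;k[140:]=0;k[:,:190]=0;k[:,455:]=0;F=T[k];print('front',np.median(F,0),F.min(0),F.max(0))
k=(abs(T[...,2]-.116)<.003);k[140:270]&=True;k[:140]=0;k[275:]=0;k[:,:310]=0;k[:,332:]=0;F=T[k];print('partition',len(F),np.median(F,0))
np.set_printoptions(suppress=True)
E
```

```text
1789 [0.53251257 0.05848539 0.10032172] [0.63466283 0.0891665  0.114203  ] ((583.687255859375, 71.72026062011719), (24.229934692382812, 103.5224609375), 83.23129272460938)
[ 0.9950951  -0.09892303  0.57952714  0.07228436] -5.6771574
wheel 427 [0.64153781 0.05389771 0.10025689] [0.67043888 0.08520425 0.11407983] [0.65606562 0.0664304  0.10936647]
front [0.50900036 0.02665769 0.14095013] [ 0.49798973 -0.09684396  0.1370151 ] [0.51996105 0.14941878 0.14432906]
partition 537 [0.59058014 0.02356078 0.11621226]
```

Request:
step_arm([
  [[2,20,-20,0,0,-2],[6,40,-50,0,0,-3.7],[6,48,-90,0,0,-3.7],[6,48,-130,0,0,-3.7],[6,48,-160,0,0,-3.7],[6,48,-175,0,0,-3.7],[6,48,-175,0,0,-3.7],[6,48,-175,0,0,-3.7]],
], grip=132)

```text
t: 9.05
eef_pos: [0.6025, 0.0712, 0.165]
tool_rot: [0.001, 0.05, 0.999, 0.0]
ft_force: [-0.1, 1.3, -0.1]
finger_gap: 0.0448
gripper_force: 0.0
```

```bash
python3 - <<'E'
from h import *
s=snap('wrist','w2.png');o=r.get_obs();print(o['eef_pos'],o['t'],o['finger_gap'],o['tool_rot'])
T=cloud(s);hsv=cv2.cvtColor(s['color'],cv2.COLOR_BGR2HSV)
m=(hsv[...,0]<18)&(hsv[...,1]>110)&(hsv[...,2]>60)&(T[...,2]>.09)&(T[...,2]<.125)&(abs(T[...,1]-.07)<.03)&(T[...,0]<.64)
P=T[m];print(len(P),P.min(0),P.max(0))
d=cv2.fitLine(P[:,:2].astype(np.float32),cv2.DIST_L2,0,.01,.01).ravel();print(d,np.degrees(np.arctan2(d[1],d[0])))
E
```

```text
[0.60313313 0.0712558  0.16581999] 9.1 0.04491151960421814 [1.64031428e-03 4.99679329e-02 9.98749467e-01 1.28193342e-04]
5380 [0.53176239 0.05822455 0.10121475] [0.63516709 0.09020593 0.11386808]
[ 0.99533296 -0.09650041  0.57799894  0.07373736] -5.5376835
```

View pics/w2.png

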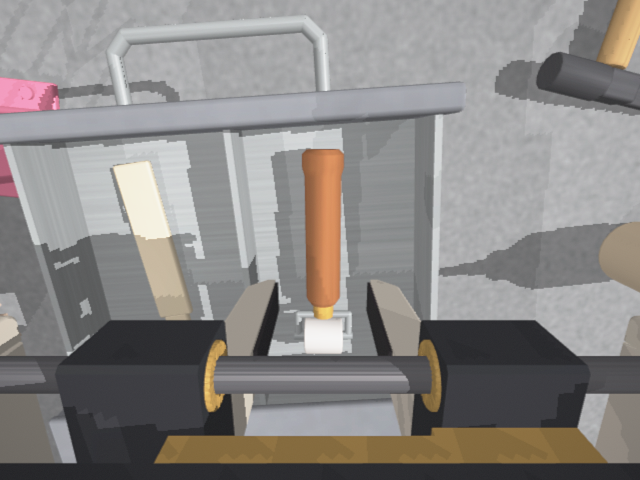

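The roller's handle at (322,230) lies centred between the fingers, parallel to the tool. I'll go down and grip.

Request:
step_arm([
  [[-1,0,-15,0,0,0],[-1,0,-32,0,0,0],[-1,0,-45,0,0,0],[-1,0,-55,0,0,0],[-1,0,-62,0,0,0],[-1,0,-66,0,0,0],[-1,0,-68,0,0,0],[-1,0,-68,0,0,0]],
])

```text
t: 9.9
eef_pos: [0.6009, 0.0713, 0.0955]
tool_rot: [0.0, 0.05, 0.999, -0.0]
ft_force: [0.1, -0.7, -0.9]
finger_gap: 0.0451
gripper_force: 0.0
```

Request:
step_arm([
  [[0,0,0,0,0,0],[0,0,0,0,0,0],[0,0,0,0,0,0],[0,0,0,0,0,0],[0,0,0,0,0,0],[0,0,0,0,0,0],[0,0,0,0,0,0],[0,0,0,0,0,0]],
], grip=255, grip_force=20)

```text
t: 10.7
eef_pos: [0.6011, 0.0713, 0.0957]
tool_rot: [0.0, 0.05, 0.999, 0.0]
ft_force: [-0.5, 0.1, 3.0]
finger_gap: 0.023
gripper_force: 20.0
```

Request:
step_arm([
  [[0,0,5,0,0,0],[0,0,15,0,0,0],[0,0,30,0,0,0],[0,0,50,0,0,0],[0,0,75,0,0,0],[0,0,100,0,0,0],[0,0,120,0,0,0],[0,0,130,0,0,0]],
])

```text
t: 11.5
eef_pos: [0.602, 0.0714, 0.2293]
tool_rot: [0.002, 0.05, 0.999, 0.0]
ft_force: [0.6, -0.9, -0.1]
finger_gap: 0.0228
gripper_force: 20.0
```

Request:
step_arm([
  [[-5,-10,5,0,0,0],[-14,-35,10,0,0,0.5],[-24,-65,10,0,0,1],[-35,-95,10,0,0,1.5],[-45,-125,10,0,0,2],[-56,-155,10,0,0,2.5],[-66,-185,10,0,0,3],[-76,-215,10,0,0,4]],
])

```text
t: 12.3
eef_pos: [0.5232, -0.1451, 0.2344]
tool_rot: [-0.001, 0.015, 1.0, 0.0]
ft_force: [-0.0, -1.3, -0.4]
finger_gap: 0.0221
gripper_force: 20.0
```

Request:
step_arm([
  [[-10,-30,0,0,0,0],[-20,-60,0,0,0,0],[-30,-90,0,0,0,0],[-40,-120,0,0,0,0],[-52,-150,0,0,0,0],[-58,-170,0,0,0,0],[-61,-180,0,0,0,0],[-61,-180,0,0,0,0]],
])

```text
t: 13.1
eef_pos: [0.4627, -0.3245, 0.2346]
tool_rot: [-0.001, 0.016, 1.0, 0.0]
ft_force: [0.9, 0.7, -1.8]
finger_gap: 0.0227
gripper_force: 20.0
```

```bash
python3 - <<'E'
from h import *
s=snap('side','side2.png');w=snap('wrist');o=r.get_obs();print(o['eef_pos'],o['t'],o['finger_gap'],o['tool_rot'])
T=cloud(w);hsv=cv2.cvtColor(w['color'],cv2.COLOR_BGR2HSV)
tz=o['eef_pos'][2];p=o['eef_pos']
m=(hsv[...,0]<18)&(hsv[...,1]>110)&(hsv[...,2]>60)&(abs(T[...,2]-tz)<.03)&(abs(T[...,1]-p[1])<.04)&(abs(T[...,0]-p[0])<.09)
P=T[m];print(len(P),P.min(0),P.max(0))
d=cv2.fitLine(P[:,:2].astype(np.float32),cv2.DIST_L2,0,.01,.01).ravel();print(d,np.degrees(np.arctan2(d[1],d[0])))
print('tilt',np.polyfit(P[:,0],P[:,2],1),'y at tcp',d[3]+(p[0]-d[2])*d[1]/d[0])
k=(T[...,2]>.098)&(T[...,2]<.125)&(abs(T[...,0]-.4575)<.04)&(abs(T[...,1]+.324)<.05);Q=T[k];print('rest tops',len(Q))
from scipy.cluster.hierarchy import fcluster,linkage
if 10<len(Q)<5000:
    l=fcluster(linkage(Q,'single'),.012,'distance')
    for i in set(l):
        if (l==i).sum()>15: q=Q[l==i];print((l==i).sum(),q.mean(0).round(4))
E
```

```text
[ 0.46368207 -0.32301585  0.2349352 ] 13.2 0.022717562507716005 [-2.62504898e-04  1.50858265e-02  9.99886052e-01  4.80810267e-04]
9843 [ 0.39383294 -0.33532172  0.23185517] [ 0.48801016 -0.30919311  0.25346425]
[ 0.9996066  -0.02804672  0.43442973 -0.3228324 ] -1.6071692
tilt [-0.01115886  0.25263707] y at tcp -0.3236531605132851
rest tops 336
145 [ 0.4813 -0.3524  0.1087]
32 [ 0.4822 -0.3017  0.1093]
137 [ 0.4319 -0.3511  0.1097]
22 [ 0.4327 -0.3007  0.1115]
```

View pics/side2.png

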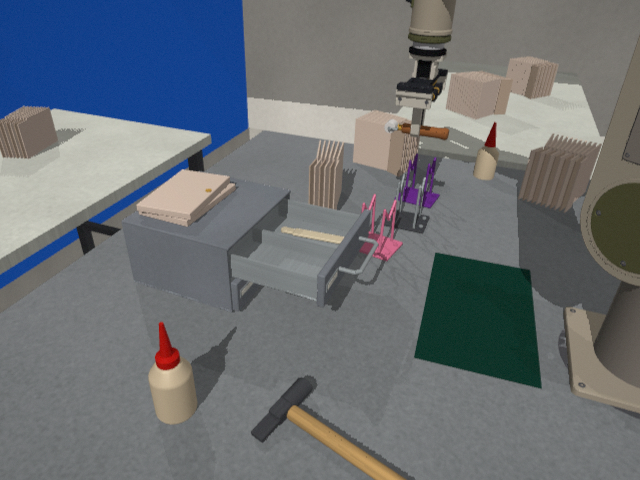

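The side view shows the drawer out with only the folder left in it. The roller is held level above the dark rest at about (418,130). I'll lower it.

Request:
step_arm([
  [[0,-1,-15,0,0,0],[0,-1.5,-40,0,0,0],[0,-1.5,-65,0,0,0],[0,-1.5,-85,0,0,0],[0,-1.5,-100,0,0,0],[0,-1.5,-110,0,0,0],[0,-1.5,-118,0,0,0],[0,-1.5,-122,0,0,0]],
])

```text
t: 14.0
eef_pos: [0.4639, -0.325, 0.1129]
tool_rot: [-0.0, 0.015, 1.0, 0.0]
ft_force: [0.6, 0.9, -0.5]
finger_gap: 0.0224
gripper_force: 20.0
```

Request:
step_arm([
  [[0,0,-2,0,0,0],[0,0,-4,0,0,0],[0,0,-6,0,0,0],[0,0,-8,0,0,0],[0,0,-10,0,0,0],[0,0,-11,0,0,0],[0,0,-12,0,0,0],[0,0,-12,0,0,0]],
])

```text
t: 14.8
eef_pos: [0.4642, -0.3261, 0.1022]
tool_rot: [0.001, 0.015, 1.0, -0.001]
ft_force: [-0.2, -3.8, 4.1]
finger_gap: 0.0222
gripper_force: 20.0
```

Request:
step_arm([
  [[0,-0.5,0,0,0,0],[0,-1,0,0,0,0],[0,-1.5,0,0,0,0],[0,-1.5,-1,0,0,0],[0,-1.5,-2,0,0,0],[0,-1.5,-2.5,0,0,0],[0,-1.5,-2.5,0,0,0],[0,-1.5,-2.5,0,0,0]],
])

```text
t: 15.6
eef_pos: [0.4642, -0.3278, 0.0999]
tool_rot: [0.001, 0.015, 1.0, -0.001]
ft_force: [-1.2, -4.1, 8.1]
finger_gap: 0.0223
gripper_force: 20.0
```

Request:
step_arm([
  [[0,-0.5,0,0,0,0],[0,-1,0,0,0,0],[0,-1,0,0,0,0],[0,-1,0,0,0,0],[0,-1,-0.5,0,0,0],[0,-1,-1,0,0,0],[0,-1,-1,0,0,0],[0,-1,-1,0,0,0]],
])

```text
t: 16.4
eef_pos: [0.4643, -0.3286, 0.0988]
tool_rot: [0.001, 0.015, 1.0, -0.001]
ft_force: [-0.3, -3.5, 7.0]
finger_gap: 0.0223
gripper_force: 20.0
```

Request:
step_arm([
  [[0,-0.5,0,0,0,0],[0,-1,0,0,0,0],[0,-1,0,0,0,0],[0,-1,0,0,0,0],[0,-1,-0.5,0,0,0],[0,-1,-0.5,0,0,0],[0,-1,-0.5,0,0,0],[0,-1,-0.5,0,0,0]],
])

```text
t: 17.2
eef_pos: [0.4642, -0.3292, 0.0982]
tool_rot: [0.0, 0.015, 1.0, -0.001]
ft_force: [-0.7, -1.1, 7.8]
finger_gap: 0.0225
gripper_force: 20.0
```

```bash
python3 - <<'E'
from h import *
w=snap('wrist','w3.png');o=r.get_obs();print(o['eef_pos'],o['ft_force'],o['torque'],o['t'],o['tool_rot'])
T=cloud(w);hsv=cv2.cvtColor(w['color'],cv2.COLOR_BGR2HSV);p=o['eef_pos'];tz=p[2]
m=(hsv[...,0]<18)&(hsv[...,1]>110)&(hsv[...,2]>60)&(abs(T[...,2]-tz)<.03)&(abs(T[...,1]-p[1])<.04)&(abs(T[...,0]-p[0])<.09)
P=T[m];d=cv2.fitLine(P[:,:2].astype(np.float32),cv2.DIST_L2,0,.01,.01).ravel();print(P.min(0),d,np.degrees(np.arctan2(d[1],d[0])),np.polyfit(P[:,0],P[:,2],1))
E
```

```text
[ 0.46422054 -0.32918397  0.09821463] [-0.48907942 -0.35838804  7.85652497] [-0.32316279  0.14112736  0.02933445] 17.25 [ 4.91032513e-04  1.50065941e-02  9.99887136e-01 -5.25077872e-04]
[ 0.3947715  -0.34066038  0.09855782] [ 0.99969035 -0.02488471  0.43520373 -0.32848918] -1.4259362 [-0.01257016  0.11682973]
```

View pics/w3.png

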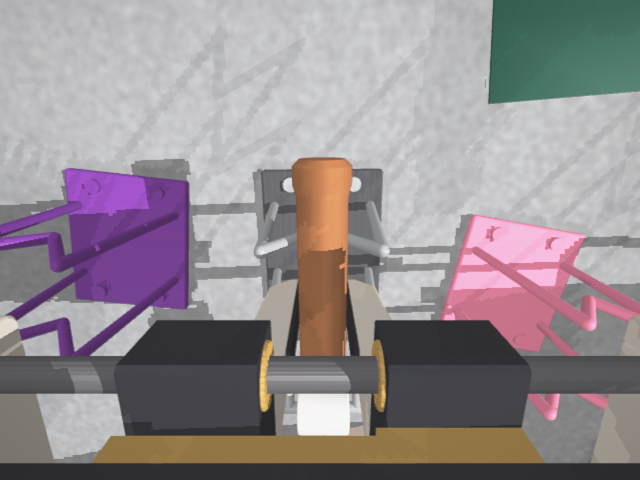

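The handle sits in the V cradle, centred between the wire peaks at (270,245) and (380,245), and the side force is about zero. I'll ease off the preload, open and leave.

Request:
step_arm([
  [[0,0,0.5,0,0,0],[0,0,0.5,0,0,0],[0,0,0.5,0,0,0],[0,0,0.5,0,0,0],[0,0,0.5,0,0,0],[0,0,0.5,0,0,0],[0,0,0.5,0,0,0],[0,0,0.5,0,0,0]],
], grip=132)

```text
t: 18.05
eef_pos: [0.4638, -0.3287, 0.0979]
tool_rot: [0.0, 0.015, 1.0, -0.0]
ft_force: [0.7, -0.0, -0.1]
finger_gap: 0.0447
gripper_force: 0.0
```

Request:
step_arm([
  [[0,0,5,0,0,0],[0,0,15,0,0,0],[0,0,30,0,0,0],[0,0,50,0,0,0],[0,0,80,0,0,0],[0,0,110,0,0,0],[0,0,140,0,0,0],[0,0,150,0,0,0]],
])

```text
t: 18.85
eef_pos: [0.4653, -0.3299, 0.2536]
tool_rot: [0.003, 0.015, 1.0, -0.002]
ft_force: [-0.4, -0.7, 0.4]
finger_gap: 0.0448
gripper_force: 0.0
```

```bash
python3 - <<'E'
from h import *
w=snap('wrist','w4.png');s=snap('side','side4.png');o=r.get_obs();print(o['eef_pos'],o['ft_force'],o['finger_gap'],o['t'])
T=cloud(w);hsv=cv2.cvtColor(w['color'],cv2.COLOR_BGR2HSV)
m=(hsv[...,0]<18)&(hsv[...,1]>110)&(hsv[...,2]>60)&(T[...,2]>.09)&(T[...,2]<.13)&(abs(T[...,1]+.327)<.04)&(abs(T[...,0]-.458)<.1)
P=T[m];d=cv2.fitLine(P[:,:2].astype(np.float32),cv2.DIST_L2,0,.01,.01).ravel();print(P.min(0),P.max(0),d,np.polyfit(P[:,0],P[:,2],1))
cv2.imwrite('pics/c4.png',np.hstack([w['color'][:,::1],s['color']])[::2,::2])
E
```

```text
[ 0.46482173 -0.3295352   0.25079588] [ 0.04955473 -0.00170259  0.44186829] 0.04487322250401814 18.95
[ 0.39539547 -0.34063396  0.10356953] [ 0.50660866 -0.31587317  0.11686344] [ 0.9998198  -0.01898335  0.44223434 -0.32888645] [-0.01178022  0.11666625]
```

View pics/c4.png

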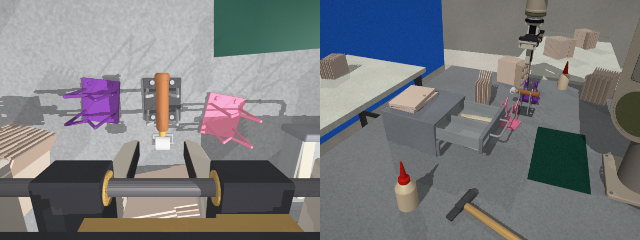

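The roller lies level in both cradles of the dark rest, at (162,100) in the left half of the picture. The drawer is out with the folder in it, and the gripper is clear.

```bash
python3 -c "
from plant import sign_off
print(sign_off())"
```

```text
the job is handed in; nothing more can be done
None
```

I drew the top drawer out to its stop and laid the roller level in both V cradles of the dark rest; the folder is still in the drawer, nothing else appeared moved in the last pictures, and I handed the job in at about 19 s of the 56 s limit.

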